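# Pack the cutter heads away, break the lid stay, shut the chest and start its dryer

### The job

End of a cutting session: put every cutter head and stylus case that is on the bench into the open chest so that they lie inside below its rim. Then press the red pad at the knee of the folding stay to unlock it, lower the lid gently until it is fully shut, and only after that flip the dryer's toggle switch over to on (green lamp side) and let go. Leave the other things on the bench where they are.

Things in the scene. Friction and masses are not known exactly. Their poses are not given: they have to be found in the camera images.
- chest: open wooden storage chest fixed to the bench, 180 mm (its x) by 270 mm (its y), 105 mm high, walls and floor 6 mm, origin at the centre of its underside, z up. The lid is hinged along its +x rim and stands open there; the -x side is the free front; the folding stay is on the outside of its -y end
- lid (a joint): lid angle: 0 = fully open (leaning 19 deg back past vertical), 1.9 = fully shut. The lid is a 12 mm board 185 mm deep and 270 mm wide. The hinge is stiff by friction: once the stay is broken the lid stays at any angle and must be pushed down the whole way (about 3 to 7 N at its free edge). While the stay is straight the lid cannot be lowered
- lid_hinge (a point): middle of the lid's hinge line, on the chest's +x rim 105 mm above the bench. Its axes turn with the lid: x points from the free edge to the hinge and beyond, y along the hinge, z out of the lid's outer face (the hinge line lies in the lid's inner face, the outer face is 12 mm further along z)
- lid_edge (a point): middle of the lid's free edge, half-way through its thickness, 185 mm from the hinge; same axes as lid_hinge
- stay_knee (a joint): fold of the two-link stay that props the lid: 0 = locked, just over centre; past 0.07 it is free to fold; about 2.9 with the lid shut. Friction holds it where left. About 3 to 10 N on the pad breaks it: press it 20 to 30 mm down and a little towards the lid (the knee swings that way, under the lid's side), to 0.4 or more; the lid follows by 0.1 to 0.2 rad
- stay_pad (a point): centre of the upper face of the red pad at the stay's knee, 30 mm along the stay by 36 mm along the chest's y, 9 mm outside the -y end wall, 145 mm above the bench while locked (a gripper body over that end of the chest can knock it). Its x runs up the lower link to the knee, 37 deg above level towards the lid; z is the face's normal. The link's pivot lies 61 mm back along x and 16 mm below the face
- switchbox: grey dryer control box fixed to the bench, 100 x 70 x 45 mm, origin at the centre of its underside; on its top stands the toggle lever, which leans to the box's -x side (red lamp) when off and to +x (green lamp) when on
- dryer_switch (a joint): toggle lever angle: 0 = off, 0.9 = on. It springs away from its centre (0.45) to whichever side it is on; about 4 N at the tip takes it over. The pivot is 45 mm above the bench at the box's centre
- switch_tip (a point): centre of the lever's white ball tip, 18 mm across (lever 12 mm thick, 55 mm long); about 95 mm above the bench
- head1_mid (a point): cutter head: aluminium block with a blue patch, 70 (x) x 30 (y) x 40 mm (z), 0.18 kg; the point is its centre; may be absent
- head2_mid (a point): cutter head: aluminium block with a blue patch, 70 (x) x 30 (y) x 40 mm (z), 0.18 kg; the point is its centre; may be absent
- head3_mid (a point): cutter head: aluminium block with a blue patch, 70 (x) x 30 (y) x 40 mm (z), 0.18 kg; the point is its centre; may be absent
- case1_mid (a point): stylus case: yellow box with a black band, 90 (x) x 34 (y) x 30 mm (z), 0.1 kg; the point is its centre; may be absent
- case2_mid (a point): stylus case: yellow box with a black band, 90 (x) x 34 (y) x 30 mm (z), 0.1 kg; the point is its centre; may be absent
- tape: bystander, not to be disturbed: black tape roll, 76 mm across, 48 mm high; origin on its underside or axis
- cleaner: bystander, not to be disturbed: amber jar, 48 mm across, 100 mm high; origin on its underside or axis
- mug: bystander, not to be disturbed: white mug, 76 mm across, 80 mm high; origin on its underside or axis
- screwdriver: bystander, not to be disturbed: screwdriver lying flat, 170 mm long; origin on its underside or axis
- brush: bystander, not to be disturbed: brush lying flat, 160 mm long; origin on its underside or axis
- weight: bystander, not to be disturbed: brass block 50 x 50 x 35 mm; origin on its underside or axis
Not all that is in view belongs to the job. What is shaped like the part that bears case2_mid but purple is not meant. What is shaped like the part that bears head1_mid but orange is not meant.

How it is judged:
On the way, in this order (a step that is already met when the one before it is completed fails the run):
1. every head and case is in the chest, with the lid still fully open and the stay locked (x of head1_mid in the frame of chest between -0.085 and 0.085 m and y of head1_mid in the frame of chest between -0.13 and 0.13 m and z of head1_mid in the frame of chest between 0 and 0.075 m and x of head2_mid in the frame of chest between -0.085 and 0.085 m and y of head2_mid in the frame of chest between -0.13 and 0.13 m and z of head2_mid in the frame of chest between 0 and 0.075 m and x of head3_mid in the frame of chest between -0.085 and 0.085 m and y of head3_mid in the frame of chest between -0.13 and 0.13 m and z of head3_mid in the frame of chest between 0 and 0.075 m and x of case1_mid in the frame of chest between -0.085 and 0.085 m and y of case1_mid in the frame of chest between -0.13 and 0.13 m and z of case1_mid in the frame of chest between 0 and 0.075 m and x of case2_mid in the frame of chest between -0.085 and 0.085 m and y of case2_mid in the frame of chest between -0.13 and 0.13 m and z of case2_mid in the frame of chest between 0 and 0.075 m and value of joint lid below 0.15 rad), for 0.2 s.
2. the stay's knee is broken while the lid is still up (value of joint stay_knee above 0.35 rad and value of joint lid below 0.8 rad), for 0.1 s.
3. the lid is shut (value of joint lid above 1.84 rad), for 0.2 s.
4. the dryer switch is on (value of joint dryer_switch above 0.75 rad), for 0.2 s.
At the end, for the whole second after the job is handed in: Every head and case present has its centre inside the chest's walls and less than 75 mm above its underside; the lid is within 0.06 rad of shut; the switch is over at on (above 0.75 rad) (x of head1_mid in the frame of chest between -0.085 and 0.085 m and y of head1_mid in the frame of chest between -0.13 and 0.13 m and z of head1_mid in the frame of chest between 0 and 0.075 m and x of head2_mid in the frame of chest between -0.085 and 0.085 m and y of head2_mid in the frame of chest between -0.13 and 0.13 m and z of head2_mid in the frame of chest between 0 and 0.075 m and x of head3_mid in the frame of chest between -0.085 and 0.085 m and y of head3_mid in the frame of chest between -0.13 and 0.13 m and z of head3_mid in the frame of chest between 0 and 0.075 m and x of case1_mid in the frame of chest between -0.085 and 0.085 m and y of case1_mid in the frame of chest between -0.13 and 0.13 m and z of case1_mid in the frame of chest between 0 and 0.075 m and x of case2_mid in the frame of chest between -0.085 and 0.085 m and y of case2_mid in the frame of chest between -0.13 and 0.13 m and z of case2_mid in the frame of chest between 0 and 0.075 m and value of joint lid above 1.84 rad and value of joint dryer_switch above 0.75 rad); the robot touches nothing.
It fails at once if the lid is slammed (faster than 2.5 rad/s) (velocity of joint lid above 2.5 rad/s).
It fails at once if a bystander is moved more than 40 mm (distance of any of tape, cleaner, mug, screwdriver, brush, weight from where it was at the start of the episode above 0.04 m).
Of head1, head2, head3, case1, case2 only 3 to 4 are there at a start; the rules pass over those that are not, and their reading is None.
At some moment in a run one of head1, head2, head3, case1, case2 may be knocked a few centimetres aside while the robot is not near it.
Once in a run the grip may slacken for a moment while it holds something.
It also fails if it takes over 208 s, if anything falls off the work surface, if the arm or the gripper's body presses on something with over 40 N, if the wrist force passes 120 N, or if a joint passes its speed limit or range.

### The arm

A 6-joint arm with a two-finger parallel gripper is mounted at the origin on the work surface. World frame = base frame: x ahead of the robot, y to its left, z up, the work surface at z = 0. Lengths are in m, angles in rad, forces in N, time in s.
With the tool pointing down it reaches from about 0.25 to 0.775 m from the base axis. Payload 4 kg.
Tool frame: the origin (TCP) lies at the very end of the fingers, on their centre line; the grasp point (between the pads) lies 19 mm behind it; x points along the fingers, y is the direction in which the jaws open and shut, and the axes are right-handed (so a half turn about x gives the same grasp; the last joint's range is limited). The gripper opens to 94 mm and grips with 3 to 60 N. Pads are 16 mm wide; open, the fingers measure 119 mm over their backs; the gripper's body (75 mm by 177 mm) begins 78 mm behind the grasp point.
Start: joints at [-1.391, 0.087, 1.371, -0, 1.684, -0.103], TCP at [0.153, -0.528, 0.206] pointing down, gripper open.
Joint ranges: [-3.1, 3.1], [-0.76, 2.03], [0.27, 2.55], [-1.08, 4.22], [0.17, 2.65], [-2.57, 2.57]. Speed limits (rad/s): [2.79, 2.79, 3.14, 3.14, 3.14, 3.14].

### API

Orientations are given as [roll, pitch, yaw] about the fixed x, y, z axes, in that order (R = Rz(yaw) Ry(pitch) Rx(roll)).
In Python, from bench import robot gives the robot as it stands.
- The arm moves only by the tool carry_out, never from a script. Its argument "targets" is a list of rows, each a list of 5 numbers: the closure, from 0 (fully open) to 1 (shut), then the shift along the tool's x, y, z in cm, then the turn about the tool's x in degrees. In form: [[fingers, tx, ty, tz, turn], ...]. A call has 1 to 20 rows; each row shifts and turns the commanded pose from where the row before left it, along the tool's axes as they then stand; what a row does not reach is not made up. A row lasts 1/10 s, in which the tool goes at most 50 mm and 8.59 degrees, less where a joint would pass 70% of its speed; a pose out of reach is approached as far as the arm can. A call is refused whole if a number of a shift passes 5 or a number of a turn 8.59, either way. A call with a gripper value outside its range is refused whole. The fingers move at their own pace and stop on an object; the grip force is fixed at half the most. Time passes only in rows, so rows that do not move let the fingers close. It gives the time, the measured TCP pose, the force and the opening at its end, in the units of the state.
- robot.get_obs(): the state, without advancing time (a new reading comes with each control period).
- robot.snapshot(name): name is "side" or "top"; returns a dict with "image" (480x640x3 uint8, red, green, blue), "camera_matrix" (3x3 intrinsics, pixels), "distortion" ([k1, k2, p1, p2, k3] as OpenCV has them; the pictures are not rectified), "pose" (4x4, takes a point from camera to world coordinates). Camera axes: x right, y up, looking along -z (the intrinsics and any distortion apply to the point x, -y, -z); pixel columns grow to the right and rows downward; lengths in m; the calibration is good to about 2 mm. A picture is of the moment at which its call begins. There is no depth.
- robot.close_job(): hands the job in, once; it reports no verdict.
The state is a dict: "time": time; "joint_positions": joint angles; "qvel": joint speeds; "joint_torque": joint torques, N m; "tool_pos": TCP position; "ee_rot": TCP orientation; "wrist_force": force on the tool from outside, world axes, zero at the start; "wrist_torque": the same for the moment, N m; "width": finger opening in m.
Only numpy, scipy, OpenCV 4.12 (cv2) and the standard library are available. Lean on these libraries where they do the work, as an engineer would, in place of code of your own. Each camera call takes 0.05 s, during which the arm holds its last target. There are 200 camera calls.

## Working session

There is one attempt and no reset: what is moved stays moved. The work goes in short steps, Python scripts to look and compute and a tool call to move; the robot and the scene stay as the last step left them, time stands still between calls to the robot, and variables do not carry over. Pictures are saved under pics/ and viewed, about 12 in all and at most 16, crops included, and the job is handed in when it is done.

Besides the shell and the picture viewer there is one more tool, called after ">>>" as a command line: name --pt "numbers of a row" for each row, then --argument value for the rest. carry_out: Moves the arm, as the interface text tells. Its arguments: {"type":"object","properties":{"targets":{"type":"array","items":{"type":"array","items":{"type":"number"}}}},"required":["targets"]}

```bash
mkdir -p pics
cat > h.py <<'E'
import numpy as np, cv2
from bench import robot
def snap(name,fn=None):
    s=robot.snapshot(name)
    if fn: cv2.imwrite('pics/'+fn,cv2.cvtColor(s['image'],cv2.COLOR_RGB2BGR))
    return s
F=np.diag([1,-1,-1.])
def ray(s,uv):
    p=cv2.undistortPoints(np.array([[uv]],float),np.array(s['camera_matrix']),np.array(s['distortion']))[0,0]
    T=np.array(s['pose']); d=T[:3,:3]@F@np.array([p[0],p[1],1]); return T[:3,3],d
def onz(s,uv,z):
    o,d=ray(s,uv); return o+d*(z-o[2])/d[2]
def proj(s,P):
    T=np.array(s['pose']); c=(np.atleast_2d(P)-T[:3,3])@T[:3,:3]@F
    return cv2.projectPoints(c,np.zeros(3),np.zeros(3),np.array(s['camera_matrix']),np.array(s['distortion']))[0][:,0]
def tri(s1,u1,s2,u2):
    o1,d1=ray(s1,u1);o2,d2=ray(s2,u2)
    a=np.linalg.lstsq(np.c_[d1,-d2],o2-o1,rcond=None)[0]
    return (o1+d1*a[0]+o2+d2*a[1])/2, np.linalg.norm(o1+d1*a[0]-o2-d2*a[1])
E
python3 - <<'E'
from h import *
np.set_printoptions(precision=4,suppress=True)
print(robot.get_obs())
for n in('top','side'):
    s=snap(n,n+'1.png'); print(n,np.array(s['pose']),np.array(s['camera_matrix']),s['distortion'])
E
```

```text
{'time': 0.0, 'joint_positions': array([-1.3911,  0.0879,  1.3722,  0.    ,  1.6836, -0.1031]), 'qvel': array([-0.0026,  0.0017,  0.0006,  0.0004, -0.0006,  0.0001]), 'joint_torque': array([  0.    , -34.0185, -30.2425,   0.0717,   0.0332,  -0.0002]), 'tool_pos': array([ 0.1534, -0.5276,  0.2043]), 'ee_rot': array([-1.6754,  1.5686,  1.749 ]), 'wrist_force': array([-0.0297, -0.285 ,  0.9663]), 'wrist_torque': array([ 0.0293, -0.0253, -0.0109]), 'width': 0.09411804228824178}
top [[-0.0204  0.9768 -0.2132  0.2702]
 [-0.9998 -0.0198  0.0049 -0.0537]
 [ 0.0006  0.2133  0.977   1.4099]
 [ 0.      0.      0.      1.    ]] [[515.0662   0.     313.2568]
 [  0.     515.0662 240.8965]
 [  0.       0.       1.    ]] [0.0279 0.     0.     0.     0.    ]
side [[ 0.8514  0.3935 -0.3468  0.0354]
 [-0.5244  0.6521 -0.5475 -0.8185]
 [ 0.0107  0.648   0.7615  1.2422]
 [ 0.      0.      0.      1.    ]] [[611.439    0.     315.8272]
 [  0.     611.439  243.9896]
 [  0.       0.       1.    ]] [0.0509 0.     0.     0.     0.    ]
```

View pics/top1.png

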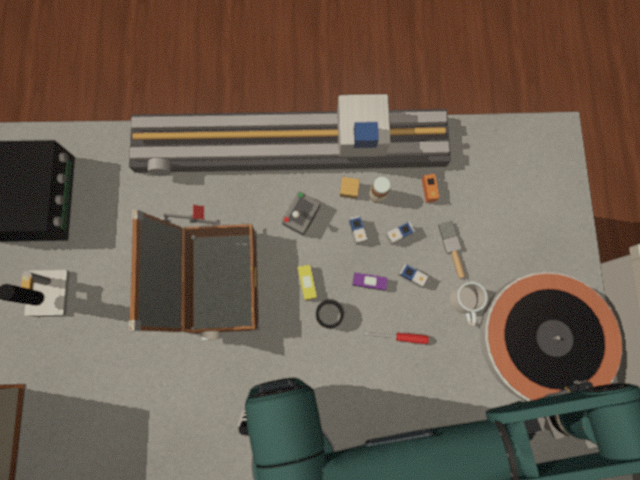

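View pics/side1.png

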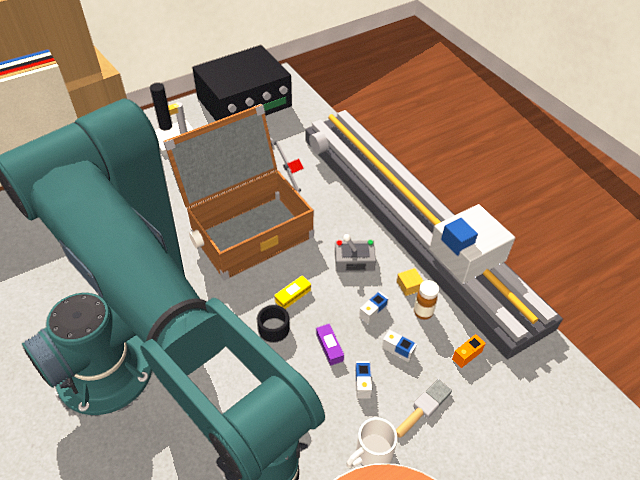

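The top picture shows three blue-patched heads at (358,229), (401,232) and (414,275), and a yellow case at (307,282). The orange block at (431,187) and the purple case at (370,281) are look-alikes and not meant. The chest is at about (222,280), the pad at (198,211) and the switch box at (301,213). I'll confirm with one enlarged crop.

Run:
```python
import cv2
a=cv2.imread('pics/top1.png');b=cv2.imread('pics/side1.png')
cv2.imwrite('pics/c1.png',cv2.resize(a[165:315,275:475],None,fx=4,fy=4,interpolation=cv2.INTER_CUBIC))
cv2.imwrite('pics/c2.png',cv2.resize(a[190:340,120:320],None,fx=4,fy=4,interpolation=cv2.INTER_CUBIC))
```

```text
(no output)
```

View pics/c1.png

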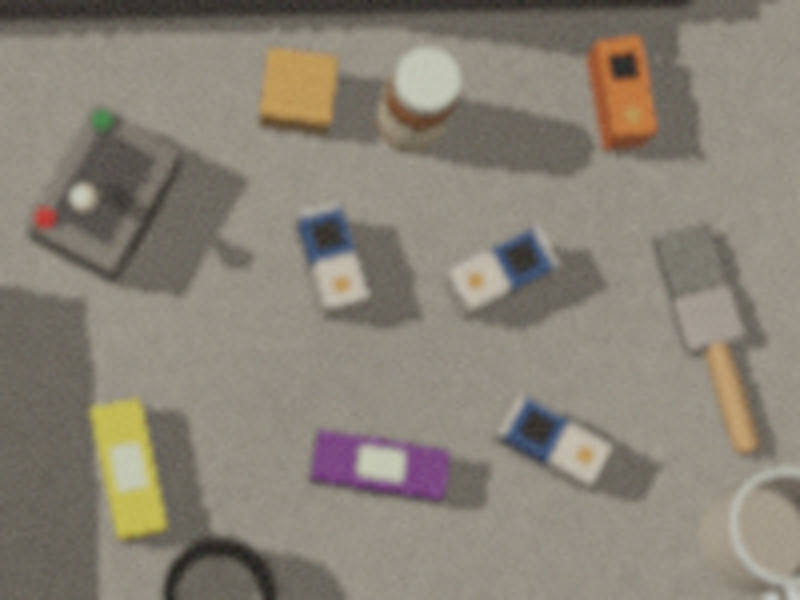

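View pics/c2.png

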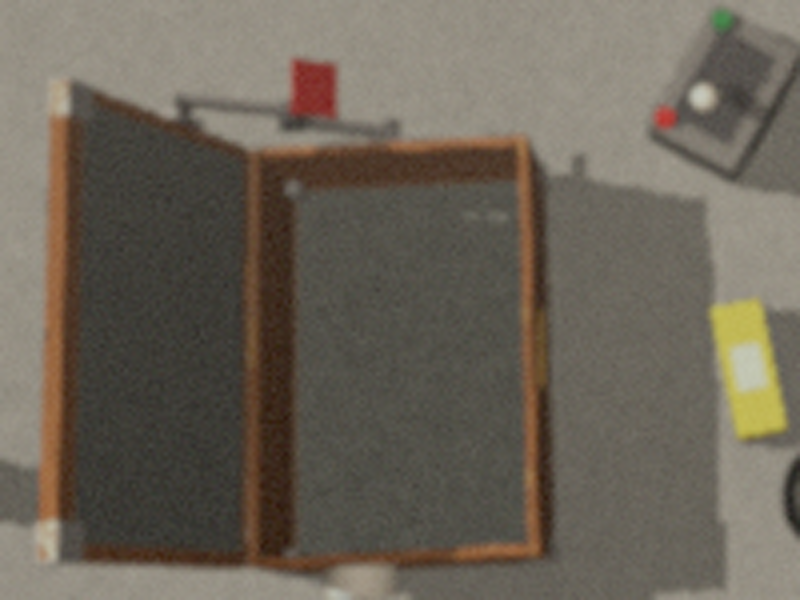

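Run:
```python
from h import *
np.set_printoptions(precision=4,suppress=True)
s=snap('top');t=snap('side')
def P(pts,z,o=(275,165)): return np.array([onz(s,(o[0]+(x+.5)/4-.5,o[1]+(y+.5)/4-.5),z) for x,y in pts])
for n,p,z in [('A',[(300,213),(343,206),(368,298),(322,310)],.04),('B',[(450,268),(540,228),(556,268),(468,310)],.04),('C',[(520,396),(612,442),(597,486),(500,436)],.04),('case',[(92,407),(140,399),(165,527),(120,537)],.03),('box',[(32,228),(105,110),(183,152),(112,275)],.045)]:
    q=P(p,z); r=cv2.minAreaRect((q[:,:2]*1000).astype(np.float32)); e=[np.linalg.norm(q[i]-q[i-1]) for i in range(4)]
    m=max(range(4),key=lambda i:e[i]); d=q[m]-q[m-1]
    print(n,q.mean(0),np.array(e),'yaw',np.degrees(np.arctan2(d[1],d[0]))%180,'side px',proj(t,q.mean(0)))
q=P([(525,137),(540,555),(250,562),(248,152)],.105,(120,190)); print('chest',q,q.mean(0))
print('pad',P([(314,88)],.145,(120,190)))
print('tri ball',tri(s,(120+703/4,190+97/4),t,(347,238)),'pad',tri(s,(120+314/4,190+88/4),t,(295,165)))
print('lamps',P([(44,218),(102,119)],.047))
print('bystanders',P([(428,75)],.1),P([(220,600)],.048),P([(800,525)],.08),P([(380,465)],.03),P([(300,85)],.035))
```

```text
A [ 0.6007 -0.1835  0.04  ] [0.0696 0.03   0.0667 0.0325] yaw 10.38397553143045 side px [[372.6188 303.764 ]]
B [ 0.59   -0.2994  0.04  ] [0.0315 0.0685 0.0298 0.0676] yaw 113.10569692790968 side px [[398.1738 341.8581]]
C [ 0.4713 -0.3285  0.04  ] [0.0308 0.0679 0.0317 0.0717] yaw 60.88975481196983 side px [[362.3337 376.2779]]
case [ 0.46   -0.0413  0.03  ] [0.0901 0.033  0.0885 0.0308] yaw 11.203437068532308 side px [[291.6851 289.6447]]
box [ 0.649  -0.0304  0.045 ] [0.064  0.0977 0.0618 0.0997] yaw 149.6802659105762 side px [[353.6699 252.0282]]
chest [[0.6038 0.1016 0.105 ]
 [0.3344 0.0907 0.105 ]
 [0.3341 0.2711 0.105 ]
 [0.5973 0.2815 0.105 ]] [0.4674 0.1862 0.105 ]
pad [[0.6283 0.2309 0.145 ]]
tri ball (array([ 0.6325, -0.0163,  0.0943]), np.float64(0.004440461387856124)) pad (array([0.6278, 0.2285, 0.1491]), np.float64(0.003349125731268783))
lamps [[ 0.6301  0.0137  0.047 ]
 [ 0.6999 -0.027   0.047 ]]
bystanders [[ 0.7093 -0.2458  0.1   ]] [[ 0.3687 -0.0995  0.048 ]] [[ 0.4071 -0.473   0.08  ]] [[ 0.458  -0.2103  0.03  ]] [[ 0.7257 -0.1655  0.035 ]]
```

```bash
cat >> h.py <<'E'
from scipy.spatial.transform import Rotation as Ro
def plan(x,y,z,jaw,tilt=None):
    """jaw: world direction (deg, mod 180) of the jaw axis; tool down. Prints turn, then shift in tool axes after the turn (cm)"""
    o=robot.get_obs(); R=Ro.from_euler('xyz',o['ee_rot']).as_matrix(); p=o['tool_pos']
    yaw=np.degrees(np.arctan2(R[1,1],R[0,1])); j=o['joint_positions']
    d=np.array([x,y,z])-p
    dj1=np.degrees(np.arctan2(y,x)-np.arctan2(p[1],p[0]))
    for k in range(-2,3):
        t=-(jaw+180*k-yaw)
        j6=np.degrees(j[5])+t+dj1
        if abs(j6)<140:
            R2=R@Ro.from_euler('x',t,degrees=True).as_matrix()
            print(f'turn {t:.1f} (j6 then {j6:.0f}) shift cm',np.round(R2.T@d*100,1))
    print('now',np.round(p,4),'yaw %.1f'%yaw,'toolx',np.round(R[:,0],3),'j6 %.2f'%j[5],'w %.3f'%o['width'],'F',np.round(o['wrist_force'],1),'t %.1f'%o['time'])
def blobs(name,show=True):
    s=robot.snapshot(name); h=cv2.cvtColor(s['image'],cv2.COLOR_RGB2HSV); out={}
    for n,lo,hi in [('blue',(105,130,40),(125,255,255)),('yel',(26,130,120),(34,255,255))]:
        m=cv2.inRange(h,lo,hi); k,_,st,c=cv2.connectedComponentsWithStats(m)
        out[n]=[(np.round(c[i],1).tolist(),int(st[i,4])) for i in range(1,k) if st[i,4]>15]
    print(name,out)
E
python3 - <<'E'
from h import *
for n in('top','side'): blobs(n)
plan(.46,-.041,.15,101)
E
```

```text
top {'blue': [], 'yel': [([304.4, 270.6], 107), ([309.2, 292.6], 122)]}
side {'blue': [([23.2, 56.9], 108), ([458.2, 235.3], 802), ([379.5, 301.2], 116), ([403.4, 347.2], 172), ([362.4, 369.3], 122)], 'yel': [([171.7, 106.3], 23), ([384.0, 168.4], 407), ([410.4, 277.6], 273), ([292.1, 289.2], 340), ([522.5, 305.9], 95)]}
turn 5.2 (j6 then 68) shift cm [  5.5 -42.  -39.4]
turn -174.8 (j6 then -112) shift cm [ 5.5 42.  39.4]
now [ 0.1534 -0.528   0.2051] yaw -73.8 toolx [-0.     0.001 -1.   ] j6 -0.10 w 0.094 F [-0.9  0.6 -0.6] t 0.3
```

>>> carry_out --pt "0 0 -3 -2.8 0" --pt "0 0 -3 -2.8 0" --pt "0 0 -3 -2.8 0" --pt "0 0 -3 -2.8 0" --pt "0 0 -3 -2.8 0" --pt "0 0 -3 -2.8 0" --pt "0 0 -3 -2.8 0" --pt "0 0 -3 -2.8 0" --pt "0 0 -3 -2.8 0" --pt "0 0 -3 -2.8 0" --pt "0 0 -3 -2.8 0" --pt "0 0 -3 -2.8 0" --pt "0 0 -3 -2.8 0" --pt "0 0 -3 -2.8 5.2" --pt "0 0 0 0 0"

```text
time: 1.8
tool_pos: [0.4137, -0.0116, 0.2053]
ee_rot: [-1.904, 1.569, 1.436]
wrist_force: [0.3, -1.4, -0.2]
width: 0.0938
```

Run:
```python
from h import *
plan(.46,-.041,.004,101)
for n in('top','side'): blobs(n)
```

```text
turn 0.4 (j6 then 66) shift cm [20.1  3.8 -4. ]
turn -179.6 (j6 then -114) shift cm [20.1 -3.8  4. ]
now [ 0.4137 -0.0116  0.2053] yaw -78.6 toolx [ 0.     0.002 -1.   ] j6 1.21 w 0.094 F [ 0.3 -1.4 -0.2] t 1.8
top {'blue': [], 'yel': []}
side {'blue': [([23.4, 56.9], 107), ([458.2, 235.2], 805), ([379.6, 301.2], 117), ([403.5, 347.3], 174), ([474.6, 341.2], 16), ([362.4, 369.2], 122)], 'yel': [([354.5, 138.5], 18), ([292.1, 289.0], 327)]}
```

>>> carry_out --pt "0 2 1.9 -2 0.4" --pt "0 2.5 1.9 -2 0" --pt "0 3 0 0 0" --pt "0 3 0 0 0" --pt "0 3 0 0 0" --pt "0 3 0 0 0" --pt "0 2 0 0 0" --pt "0 1.4 0 0 0" --pt "0 0 0 0 0" --pt "1 0 0 0 0" --pt "1 0 0 0 0" --pt "1 0 0 0 0" --pt "1 0 0 0 0" --pt "1 0 0 0 0" --pt "1 0 0 0 0" --pt "1 0 0 0 0"

```text
time: 3.5
tool_pos: [0.4591, -0.0452, 0.0065]
ee_rot: [1.78, 1.571, -1.176]
wrist_force: [-0.4, -0.3, -0.8]
width: 0.0414
```

Run:
```python
from h import *
plan(.373,.185,.16,2)
```

```text
turn -81.4 (j6 then 17) shift cm [-15.4  -7.8 -23.3]
now [ 0.4591 -0.0452  0.0065] yaw -79.4 toolx [ 0. -0. -1.] j6 1.16 w 0.041 F [-0.4 -0.3 -0.8] t 3.5
```

>>> carry_out --pt "1 0 0 0 0" --pt "1 0 0 0 0" --pt "1 0 0 0 0" --pt "1 0 0 0 0" --pt "1 -3 0 0 0" --pt "1 -3 0 0 0" --pt "1 -3 0 0 0" --pt "1 -3 0 0 0" --pt "1 -3.4 0 0 0" --pt "1 0 0 0 0"

```text
time: 4.5
tool_pos: [0.4621, -0.0462, 0.1658]
ee_rot: [2.674, 1.56, -0.283]
wrist_force: [0.4, -0.5, -1.0]
width: 0.0338
```

Run:
```python
from h import *
plan(.373,.185,.16,2)
```

```text
turn -81.4 (j6 then 17) shift cm [  0.4  -8.1 -23.4]
now [ 0.4621 -0.0462  0.1658] yaw -79.4 toolx [ 0.01  -0.003 -1.   ] j6 1.16 w 0.034 F [ 0.4 -0.5 -1. ] t 4.5
```

>>> carry_out --pt "1 0 0 0 -8.1" --pt "1 0 0 0 -8.1" --pt "1 0 0 0 -8.1" --pt "1 0 0 0 -8.1" --pt "1 0 0 0 -8.1" --pt "1 0 0 0 -8.1" --pt "1 0 0 0 -8.1" --pt "1 0 0 0 -8.1" --pt "1 0 0 0 -8.1" --pt "1 0 0 0 -8.1" --pt "1 0 -1 -3 0" --pt "1 0 -1 -3 0" --pt "1 0 -1 -3 0" --pt "1 0 -1 -3 0" --pt "1 0 -1 -3 0" --pt "1 0 -1 -3 0" --pt "1 0 -1 -3 0" --pt "1 0 -1 -2.4 0" --pt "1 0 0 0 0"

```text
time: 6.4
tool_pos: [0.3709, 0.188, 0.1589]
ee_rot: [-1.468, 1.568, -3.006]
wrist_force: [0.5, -1.6, -0.5]
width: 0.0338
```

Run:
```python
from h import *
plan(.373,.185,.018,2)
```

```text
turn -0.1 (j6 then 17) shift cm [14.1  0.2  0.3]
now [0.3709 0.188  0.1589] yaw 1.9 toolx [-0.002 -0.    -1.   ] j6 0.30 w 0.034 F [ 0.5 -1.6 -0.5] t 6.4
```

>>> carry_out --pt "1 2 0.7 0.1 0" --pt "1 2.5 0.7 0.1 0" --pt "1 2.5 0 0 0" --pt "1 2.5 0 0 0" --pt "1 2 0 0 0" --pt "1 1.5 0 0 0" --pt "1 1.2 0 0 0" --pt "1 0 0 0 0" --pt "0.55 0 0 0 0" --pt "0.55 0 0 0 0" --pt "0.55 0 0 0 0" --pt "0.55 0 0 0 0" --pt "0.55 0 0 0 0" --pt "0.55 -2 0 0 0" --pt "0.55 -3 0 0 0" --pt "0.55 -3 0 0 0" --pt "0.55 -3 0 0 0" --pt "0.55 -3 0 0 0" --pt "0.55 -1 0 0 0"

```text
time: 8.3
tool_pos: [0.3884, 0.1854, 0.1722]
ee_rot: [1.847, 1.564, 0.305]
wrist_force: [-0.1, 0.2, -0.6]
width: 0.0425
```

Run:
```python
from h import *
s=snap('side','s2.png')
blobs('side');blobs('top')
plan(.6007,-.1835,.16,100.4)
plan(.6007,-.1835,.16,10.4)
```

```text
side {'blue': [([23.4, 56.8], 109), ([458.2, 235.2], 804), ([379.6, 301.2], 118), ([403.5, 347.3], 174), ([474.4, 341.4], 17), ([362.3, 369.2], 122)], 'yel': [([344.0, 128.0], 27)]}
top {'blue': [], 'yel': []}
turn 81.2 (j6 then 55) shift cm [  0.8  40.1 -14.4]
turn -98.8 (j6 then -125) shift cm [  0.8 -40.1  14.4]
now [0.3867 0.1848 0.1681] yaw 1.6 toolx [ 0. -0. -1.] j6 0.29 w 0.042 F [ 0.2 -0.6 -0.5] t 8.4
turn -8.8 (j6 then -35) shift cm [ 0.8 14.4 40.1]
now [0.3867 0.1848 0.1681] yaw 1.6 toolx [ 0. -0. -1.] j6 0.29 w 0.042 F [ 0.2 -0.6 -0.5] t 8.4
```

View pics/s2.png

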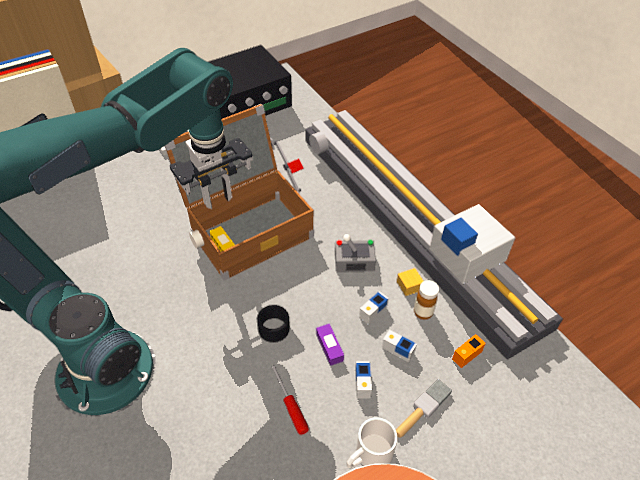

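>>> carry_out --pt "0 0 0 0 8.1" --pt "0 0 0 0 8.1" --pt "0 0 0 0 8.1" --pt "0 0 0 0 8.1" --pt "0 0 0 0 8.1" --pt "0 0 0 0 8.1" --pt "0 0 0 0 8.1" --pt "0 0 0 0 8.1" --pt "0 0 0 0 8.1" --pt "0 0 0 0 8.1" --pt "0 0 4.1 -1.4 0" --pt "0 0 4 -1.5 0" --pt "0 0 4 -1.4 0" --pt "0 0 4 -1.5 0" --pt "0 0 4 -1.4 0" --pt "0 0 4 -1.4 0" --pt "0 0 4 -1.4 0" --pt "0 0 4 -1.5 0" --pt "0 0 4 -1.5 0" --pt "0 0 4 -1.4 0"

```text
time: 10.45
tool_pos: [0.6015, -0.184, 0.1651]
ee_rot: [-0.591, 1.566, 2.736]
wrist_force: [0.1, 0.4, 0.3]
width: 0.0942
```

Run:
```python
from h import *
blobs('side')
plan(.6007,-.1835,.006,100.4)
```

```text
side {'blue': [([23.4, 56.8], 109), ([458.2, 235.3], 802), ([379.6, 301.2], 118), ([403.4, 347.2], 172), ([474.8, 341.4], 17), ([362.3, 369.2], 121)], 'yel': [([171.6, 106.2], 20), ([333.8, 118.1], 17), ([423.4, 207.7], 66), ([411.6, 278.0], 119), ([529.6, 312.1], 27)]}
turn -0.1 (j6 then 58) shift cm [15.7 -0.8  0.1]
turn -180.1 (j6 then -122) shift cm [15.7  0.8 -0.1]
now [ 0.6034 -0.1903  0.1633] yaw -79.7 toolx [-0.004 -0.003 -1.   ] j6 1.00 w 0.094 F [ 1.9 -3.3 -0.1] t 10.5
```

>>> carry_out --pt "0 0 -0.4 0 0" --pt "0 3 0 0 0" --pt "0 3 0 0 0" --pt "0 3 0 0 0" --pt "0 3 0 0 0" --pt "0 2.2 0 0 0" --pt "0 1.5 0 0 0" --pt "0 0 0 0 0" --pt "1 0 0 0 0" --pt "1 0 0 0 0" --pt "1 0 0 0 0" --pt "1 0 0 0 0" --pt "1 0 0 0 0" --pt "1 0 0 0 0" --pt "1 0 0 0 0" --pt "1 0 0 0 0" --pt "1 0 0 0 0" --pt "1 0 0 0 0" --pt "1 0 0 0 0" --pt "1 0 0 0 0"

```text
time: 12.5
tool_pos: [0.6013, -0.1792, 0.0115]
ee_rot: [1.702, 1.57, -1.254]
wrist_force: [-0.1, -1.3, 1.5]
width: 0.03
```

>>> carry_out --pt "1 0 0 0 0" --pt "1 -3 0 0 0" --pt "1 -3 0 0 0" --pt "1 -3 0 0 0" --pt "1 -3 0 0 0" --pt "1 -3 0 0 0" --pt "1 0 0 0 -8.1" --pt "1 0 0 0 -8.1" --pt "1 0 0 0 -8.1" --pt "1 0 0 0 -8.1" --pt "1 0 0 0 -8.1" --pt "1 0 0 0 -8.1" --pt "1 0 0 0 -8.1" --pt "1 0 0 0 -8.1" --pt "1 0 0 0 -8.1" --pt "1 0 0 0 -8.1"

```text
time: 14.1
tool_pos: [0.6008, -0.1781, 0.1605]
ee_rot: [-2.391, 1.568, 2.355]
wrist_force: [-1.3, 0.1, -1.0]
width: 0.0301
```

Run:
```python
from h import *
plan(.44,.185,.16,2)
```

```text
turn -0.0 (j6 then 16) shift cm [  0.1 -14.8 -36.9]
now [ 0.6008 -0.1781  0.1605] yaw 2.0 toolx [-0.002  0.002 -1.   ] j6 -0.41 w 0.030 F [-1.3  0.1 -1. ] t 14.1
```

>>> carry_out --pt "1 0 -1.5 -3.7 0" --pt "1 0 -1.5 -3.7 0" --pt "1 0 -1.5 -3.7 0" --pt "1 0 -1.5 -3.7 0" --pt "1 0 -1.5 -3.7 0" --pt "1 0 -1.5 -3.7 0" --pt "1 0 -1.5 -3.7 0" --pt "1 0 -1.5 -3.7 0" --pt "1 0 -1.4 -3.7 0" --pt "1 0 -1.4 -3.6 0" --pt "1 0 0 0 0" --pt "1 0 0 0 0"

```text
time: 15.3
tool_pos: [0.4422, 0.1864, 0.161]
ee_rot: [-1.158, 1.57, -2.699]
wrist_force: [-0.3, -0.9, -1.5]
width: 0.0298
```

Run:
```python
from h import *
plan(.44,.185,.02,2)
```

```text
turn -0.3 (j6 then 14) shift cm [14.1 -0.2  0.1]
now [0.4422 0.1864 0.161 ] yaw 1.7 toolx [-0.001 -0.    -1.   ] j6 0.25 w 0.030 F [-0.3 -0.9 -1.5] t 15.3
```

>>> carry_out --pt "1 2.5 0 0 0" --pt "1 2.5 0 0 0" --pt "1 2.5 0 0 0" --pt "1 2.5 0 0 0" --pt "1 2 0 0 0" --pt "1 1.2 0 0 0" --pt "1 0.9 0 0 0" --pt "1 0 0 0 0" --pt "0.58 0 0 0 0" --pt "0.58 0 0 0 0" --pt "0.58 0 0 0 0" --pt "0.58 0 0 0 0" --pt "0.58 0 0 0 0" --pt "0.58 -2 0 0 0" --pt "0.58 -3 0 0 0" --pt "0.58 -3 0 0 0" --pt "0.58 -3 0 0 0" --pt "0.58 -3 0 0 0" --pt "0.58 0 0 0 0"

```text
time: 17.2
tool_pos: [0.4458, 0.1866, 0.1657]
ee_rot: [1.814, 1.561, 0.272]
wrist_force: [-0.2, -0.0, 0.3]
width: 0.0395
```

Run:
```python
from h import *
blobs('side')
plan(.59,-.2994,.16,23.1)
plan(.4713,-.3285,.16,150.9)
```

```text
side {'blue': [([23.2, 56.9], 109), ([237.8, 225.6], 86), ([458.2, 235.3], 804), ([403.4, 347.2], 172), ([474.4, 341.4], 17), ([362.4, 369.3], 122)], 'yel': []}
turn 158.5 (j6 then 123) shift cm [  0.3   5.7 -50.4]
turn -21.5 (j6 then -57) shift cm [ 0.3 -5.7 50.4]
now [0.4444 0.1862 0.1629] yaw 1.6 toolx [ 0.005  0.001 -1.   ] j6 0.25 w 0.039 F [ 0.2 -0.2 -1.1] t 17.2
turn 30.7 (j6 then -13) shift cm [ 0.2 27.4 43.7]
now [0.4444 0.1862 0.1629] yaw 1.6 toolx [ 0.005  0.001 -1.   ] j6 0.25 w 0.039 F [ 0.2 -0.2 -1.1] t 17.2
```

>>> carry_out --pt "0 0 0 0 -7.2" --pt "0 0 0 0 -7.2" --pt "0 0 0 0 -7.1" --pt "0 0 -0.4 3.9 0" --pt "0 0 -0.4 3.9 0" --pt "0 0 -0.4 3.9 0" --pt "0 0 -0.5 3.9 0" --pt "0 0 -0.4 3.9 0" --pt "0 0 -0.4 3.9 0" --pt "0 0 -0.5 3.9 0" --pt "0 0 -0.4 3.9 0" --pt "0 0 -0.5 3.9 0" --pt "0 0 -0.4 3.9 0" --pt "0 0 -0.5 3.9 0" --pt "0 0 -0.4 3.8 0" --pt "0 0 -0.5 3.7 0" --pt "0 0 0 0 0" --pt "0 0 0 0 0"

```text
time: 19.05
tool_pos: [0.5874, -0.3, 0.1576]
ee_rot: [-2.64, 1.566, 2.474]
wrist_force: [-0.2, 0.9, 0.4]
width: 0.0941
```

Run:
```python
from h import *
blobs('side')
plan(.59,-.2994,.01,23.1)
```

```text
side {'blue': [([23.4, 56.9], 107), ([238.0, 225.6], 84), ([459.9, 237.1], 661), ([403.4, 347.2], 173), ([362.4, 369.3], 121)], 'yel': [([171.7, 106.1], 21), ([350.9, 135.1], 116), ([522.7, 305.6], 73)]}
turn 180.0 (j6 then 125) shift cm [14.8 -0.2 -0.2]
turn 0.0 (j6 then -55) shift cm [14.8  0.2  0.2]
now [ 0.5876 -0.2992  0.1584] yaw 23.1 toolx [-0.003  0.002 -1.   ] j6 -0.96 w 0.094 F [-0.2  0.6  0.6] t 19.1
```

>>> carry_out --pt "0 3 0.2 0.2 0" --pt "0 3 0 0 0" --pt "0 3 0 0 0" --pt "0 3 0 0 0" --pt "0 1.8 0 0 0" --pt "0 1 0 0 0" --pt "0 0 0 0 0" --pt "1 0 0 0 0" --pt "1 0 0 0 0" --pt "1 0 0 0 0" --pt "1 0 0 0 0" --pt "1 0 0 0 0" --pt "1 0 0 0 0" --pt "1 0 0 0 0" --pt "1 0 0 0 0" --pt "1 0 0 0 0" --pt "1 0 0 0 0" --pt "1 0 0 0 0" --pt "1 0 0 0 0" --pt "1 0 0 0 0"

```text
time: 21.1
tool_pos: [0.591, -0.3012, 0.0125]
ee_rot: [0.723, 1.571, -0.444]
wrist_force: [0.6, -0.0, 0.2]
width: 0.0299
```

>>> carry_out --pt "1 -3 0 0 0" --pt "1 -3 0 0 0" --pt "1 -3 0 0 0" --pt "1 -3 0 0 0" --pt "1 -3 0 0 0" --pt "1 0 0 0 7" --pt "1 0 0 0 7" --pt "1 0 0 0 7.1" --pt "1 0 0 0 0"

```text
time: 22.0
tool_pos: [0.5903, -0.3011, 0.1617]
ee_rot: [-1.928, 1.569, 2.819]
wrist_force: [-0.6, 0.0, -1.2]
width: 0.0298
```

Run:
```python
from h import *
plan(.492,.187,.16,2)
```

```text
turn 0.0 (j6 then 14) shift cm [  0.2  -8.1 -49.1]
now [ 0.5903 -0.3011  0.1617] yaw 2.0 toolx [-0.002  0.001 -1.   ] j6 -0.59 w 0.030 F [-0.6  0.  -1.2] t 22.0
```

>>> carry_out --pt "1 0 -0.6 -3.8 0" --pt "1 0 -0.6 -3.8 0" --pt "1 0 -0.6 -3.8 0" --pt "1 0 -0.6 -3.8 0" --pt "1 0 -0.6 -3.8 0" --pt "1 0 -0.6 -3.8 0" --pt "1 0 -0.6 -3.8 0" --pt "1 0 -0.6 -3.8 0" --pt "1 0 -0.6 -3.8 0" --pt "1 0 -0.6 -3.8 0" --pt "1 0 -0.6 -3.8 0" --pt "1 0 -0.6 -3.8 0" --pt "1 0 -0.6 -3.5 0" --pt "1 0 0 0 0" --pt "1 0 0 0 0" --pt "1 0 0 0 0"

```text
time: 23.6
tool_pos: [0.4958, 0.1858, 0.1622]
ee_rot: [-0.46, 1.57, -1.996]
wrist_force: [-0.4, -0.6, -2.1]
width: 0.0299
```

Run:
```python
from h import *
plan(.495,.187,.022,2)
```

```text
turn 0.0 (j6 then 13) shift cm [14.  -0.1 -0.1]
now [0.4958 0.1858 0.1622] yaw 2.0 toolx [-0.    -0.001 -1.   ] j6 0.22 w 0.030 F [-0.4 -0.6 -2.1] t 23.6
```

>>> carry_out --pt "1 2.5 0 0 0" --pt "1 2.5 0 0 0" --pt "1 2.5 0 0 0" --pt "1 2.5 0 0 0" --pt "1 2 0 0 0" --pt "1 1.2 0 0 0" --pt "1 0.9 0 0 0" --pt "1 0 0 0 0" --pt "0.58 0 0 0 0" --pt "0.58 0 0 0 0" --pt "0.58 0 0 0 0" --pt "0.58 0 0 0 0" --pt "0.58 0 0 0 0" --pt "0.58 -2 0 0 0" --pt "0.58 -3 0 0 0" --pt "0.58 -3 0 0 0" --pt "0.58 -3 0 0 0" --pt "0.58 -3 0 0 0" --pt "0.58 0 0 0 0"

```text
time: 25.5
tool_pos: [0.4986, 0.1876, 0.1671]
ee_rot: [1.786, 1.56, 0.25]
wrist_force: [0.1, 0.0, 0.2]
width: 0.0394
```

Run:
```python
from h import *
blobs('side')
plan(.4713,-.3285,.16,150.9)
```

```text
side {'blue': [([23.2, 56.9], 106), ([237.9, 225.6], 84), ([261.5, 224.9], 92), ([458.2, 235.2], 804), ([362.3, 369.2], 121)], 'yel': []}
turn 31.1 (j6 then -12) shift cm [ 0.3 22.8 46.3]
now [0.4973 0.1872 0.1641] yaw 2.0 toolx [ 0.006  0.001 -1.   ] j6 0.22 w 0.040 F [-0.4 -0.1  0.2] t 25.6
```

>>> carry_out --pt "0 0 0 0 7.8" --pt "0 0 0 0 7.8" --pt "0 0 0 0 7.8" --pt "0 0 0 0 7.7" --pt "0 0 1.8 3.6 0" --pt "0 0 1.8 3.6 0" --pt "0 0 1.8 3.6 0" --pt "0 0 1.8 3.6 0" --pt "0 0 1.7 3.5 0" --pt "0 0 1.7 3.5 0" --pt "0 0 1.7 3.5 0" --pt "0 0 1.7 3.5 0" --pt "0 0 1.8 3.6 0" --pt "0 0 1.8 3.6 0" --pt "0 0 1.8 3.6 0" --pt "0 0 1.8 3.6 0" --pt "0 0 1.6 3.5 0" --pt "0 0 0 0 0" --pt "0 0 0 0 0"

```text
time: 27.45
tool_pos: [0.4689, -0.3285, 0.159]
ee_rot: [-1.883, 1.566, 2.32]
wrist_force: [0.4, 0.9, 0.2]
width: 0.094
```

Run:
```python
from h import *
blobs('side')
plan(.4713,-.3285,.01,150.9)
```

```text
side {'blue': [([23.3, 56.9], 107), ([458.2, 235.3], 802), ([362.3, 369.2], 120)], 'yel': [([171.7, 106.3], 23), ([385.7, 170.0], 362), ([410.5, 277.6], 259), ([522.7, 305.9], 85)]}
turn -0.0 (j6 then -11) shift cm [15.   0.3 -0. ]
now [ 0.4692 -0.3278  0.1596] yaw -29.1 toolx [-0.002  0.003 -1.   ] j6 -0.20 w 0.094 F [ 0.5  0.4 -0.7] t 27.5
```

>>> carry_out --pt "0 3 0.2 0 0" --pt "0 3 0 0 0" --pt "0 3 0 0 0" --pt "0 3 0 0 0" --pt "0 1.8 0 0 0" --pt "0 1 0 0 0" --pt "0 0 0 0 0" --pt "1 0 0 0 0" --pt "1 0 0 0 0" --pt "1 0 0 0 0" --pt "1 0 0 0 0" --pt "1 0 0 0 0" --pt "1 0 0 0 0" --pt "1 0 0 0 0" --pt "1 0 0 0 0" --pt "1 0 0 0 0" --pt "1 0 0 0 0" --pt "1 0 0 0 0" --pt "1 0 0 0 0" --pt "1 0 0 0 0"

```text
time: 29.5
tool_pos: [0.4718, -0.3298, 0.0135]
ee_rot: [1.289, 1.57, -0.789]
wrist_force: [1.0, -0.7, -1.2]
width: 0.03
```

>>> carry_out --pt "1 -3 0 0 0" --pt "1 -3 0 0 0" --pt "1 -3 0 0 0" --pt "1 -3 0 0 0" --pt "1 -3 0 0 0" --pt "1 0 0 0 8.4" --pt "1 0 0 0 8.4" --pt "1 0 0 0 8.4" --pt "1 0 0 0 8.4" --pt "1 0 0 0 8.4" --pt "1 0 0 0 8.4" --pt "1 0 0 0 8.4" --pt "1 0 0 0 0"

```text
time: 30.8
tool_pos: [0.4709, -0.3291, 0.1624]
ee_rot: [-0.665, 1.568, 2.513]
wrist_force: [-0.1, 1.0, -2.0]
width: 0.0303
```

Run:
```python
from h import *
plan(.553,.175,.16,92)
```

```text
turn 0.1 (j6 then 100) shift cm [  0.3 -50.1 -10. ]
turn -179.9 (j6 then -80) shift cm [ 0.3 50.1 10. ]
now [ 0.4709 -0.3291  0.1624] yaw -87.9 toolx [-0.002  0.002 -1.   ] j6 0.83 w 0.030 F [-0.1  1.  -2. ] t 30.8
```

>>> carry_out --pt "1 0 -3.9 -0.8 0" --pt "1 0 -3.9 -0.8 0" --pt "1 0 -3.9 -0.8 0" --pt "1 0 -3.9 -0.8 0" --pt "1 0 -3.9 -0.8 0" --pt "1 0 -3.9 -0.8 0" --pt "1 0 -3.9 -0.8 0" --pt "1 0 -3.9 -0.8 0" --pt "1 0 -3.9 -0.8 0" --pt "1 0 -3.9 -0.8 0" --pt "1 0 -3.9 -0.7 0" --pt "1 0 -3.9 -0.7 0" --pt "1 0 -3.3 -0.6 0" --pt "1 0 0 0 0" --pt "1 0 0 0 0" --pt "1 0 0 0 0"

```text
time: 32.4
tool_pos: [0.5528, 0.1737, 0.163]
ee_rot: [0.682, 1.569, -2.422]
wrist_force: [-0.2, -0.1, -2.3]
width: 0.0296
```

Run:
```python
from h import *
plan(.553,.175,.024,92)
```

```text
turn 0.1 (j6 then 100) shift cm [13.9 -0.1 -0. ]
turn -179.9 (j6 then -80) shift cm [13.9  0.1  0. ]
now [0.5528 0.1737 0.163 ] yaw -87.9 toolx [-0.001 -0.001 -1.   ] j6 1.74 w 0.030 F [-0.2 -0.1 -2.3] t 32.4
```

>>> carry_out --pt "1 2.5 0 0 0" --pt "1 2.5 0 0 0" --pt "1 2.5 0 0 0" --pt "1 2.5 0 0 0" --pt "1 2 0 0 0" --pt "1 1.2 0 0 0" --pt "1 0.7 0 0 0" --pt "1 0 0 0 0" --pt "0.5 0 0 0 0" --pt "0.5 0 0 0 0" --pt "0.5 0 0 0 0" --pt "0.5 0 0 0 0" --pt "0.5 0 0 0 0" --pt "0.5 -2 0 0 0" --pt "0.5 -3 0 0 0" --pt "0.5 -3 0 0 0" --pt "0.5 -3 0 0 0" --pt "0.5 -3 0 0 0" --pt "0.5 -4 0 0 0" --pt "0.5 -4 0 0 0"

```text
time: 34.4
tool_pos: [0.5527, 0.1746, 0.2456]
ee_rot: [0.308, 1.57, -2.797]
wrist_force: [0.7, 0.7, -0.0]
width: 0.0468
```

Run:
```python
from h import *
s=snap('side','s3.png'); t=snap('top','t3.png'); a=cv2.imread('pics/s3.png')[90:270,150:390]; cv2.imwrite('pics/s3c.png',cv2.resize(a,None,fx=3,fy=3,interpolation=cv2.INTER_CUBIC))
plan(.628,.229,.25,2)
o=robot.get_obs(); print(o['joint_positions'])
```

```text
turn -89.9 (j6 then 12) shift cm [ 0.4  7.4 -5.1]
now [0.5559 0.1753 0.2525] yaw -87.9 toolx [ 0.014  0.003 -1.   ] j6 1.74 w 0.047 F [ 0.5 -0.5  0.1] t 34.5
[ 2.08314339e-01  1.46261219e-01  1.21332459e+00 -8.07801862e-05
  1.76803898e+00  1.74219495e+00]
```

View pics/s3c.png

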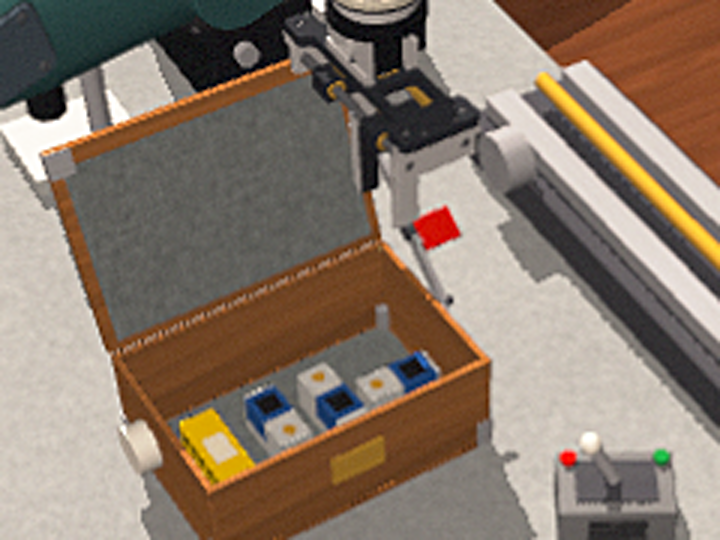

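All four parts lie in the chest, with the lid up and the stay locked (red pad at crop (437,228)). The switch lever leans to the red side. Next I go above the pad.

>>> carry_out --pt "1 0 0 0 -8.5" --pt "1 0 0 0 -8.5" --pt "1 0 0 0 -8.5" --pt "1 0 0 0 -8.5" --pt "1 0 0 0 -8.5" --pt "1 0 0 0 -8.5" --pt "1 0 0 0 -8.5" --pt "1 0 0 0 -8.5" --pt "1 0 0 0 -8.5" --pt "1 0 0 0 -8.5" --pt "1 0 0 0 -4.9" --pt "1 0 2.5 -1.8 0" --pt "1 0 2.5 -1.7 0" --pt "1 0 2.5 -1.5 0" --pt "1 2.5 0 0 0" --pt "1 2.5 0 0 0" --pt "1 1.2 0 0 0" --pt "1 0 0 0 0" --pt "1 0 0 0 0"

```text
time: 36.4
tool_pos: [0.6264, 0.2272, 0.183]
ee_rot: [1.629, 1.57, 0.093]
wrist_force: [0.1, -0.7, 0.9]
width: 0.0001
```

Run:
```python
from h import *
snap('side','s4.png'); snap('top','t4.png')
a=cv2.imread('pics/s4.png')[80:220,230:370];b=cv2.imread('pics/t4.png')[160:300,120:260]
cv2.imwrite('pics/c4.png',cv2.resize(np.hstack([a,b]),None,fx=2.8,fy=2.8,interpolation=cv2.INTER_CUBIC))
plan(.630,.226,.15,2)
```

```text
turn -0.0 (j6 then 13) shift cm [3.5 0.3 0.1]
now [0.6271 0.2274 0.1846] yaw 2.0 toolx [ 0.003  0.001 -1.   ] j6 0.23 w 0.001 F [ 1.2 -0.2  0.8] t 36.5
```

View pics/c4.png

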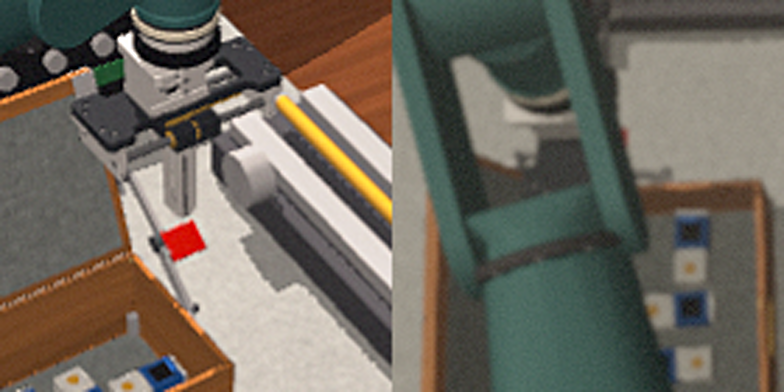

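The closed fingers hang straight above the red pad (left half, about (183,240)). Pressing.

>>> carry_out --pt "1 1.5 0.3 0 0" --pt "1 1.5 0 0 0" --pt "1 0.8 0 0 0" --pt "1 0.5 0 -0.2 0" --pt "1 0.5 0 -0.2 0" --pt "1 0.5 0 -0.2 0" --pt "1 0 0 0 0"

```text
time: 37.2
tool_pos: [0.6291, 0.234, 0.1338]
ee_rot: [2.03, 1.567, 0.495]
wrist_force: [-4.3, -0.7, 13.5]
width: 0.0004
```

>>> carry_out --pt "1 0.5 0 -0.2 0" --pt "1 0.4 0 -0.2 0" --pt "1 0.4 0 -0.2 0" --pt "1 0 0 0 0"

```text
time: 37.6
tool_pos: [0.6291, 0.2391, 0.1261]
ee_rot: [1.64, 1.565, 0.104]
wrist_force: [-11.0, -5.4, 28.4]
width: 0.0007
```

Run:
```python
from h import *
snap('side','s5.png')
a=cv2.imread('pics/s5.png')[80:270,150:350]
cv2.imwrite('pics/c5.png',cv2.resize(a,None,fx=3,fy=3,interpolation=cv2.INTER_CUBIC))
plan(.630,.245,.12,2)
```

```text
turn 0.0 (j6 then 14) shift cm [ 0.6  0.1 -0.6]
now [0.6291 0.2391 0.1261] yaw 2.0 toolx [ 0.006  0.001 -1.   ] j6 0.24 w 0.001 F [-10.4  -4.5  28.1] t 37.6
```

View pics/c5.png

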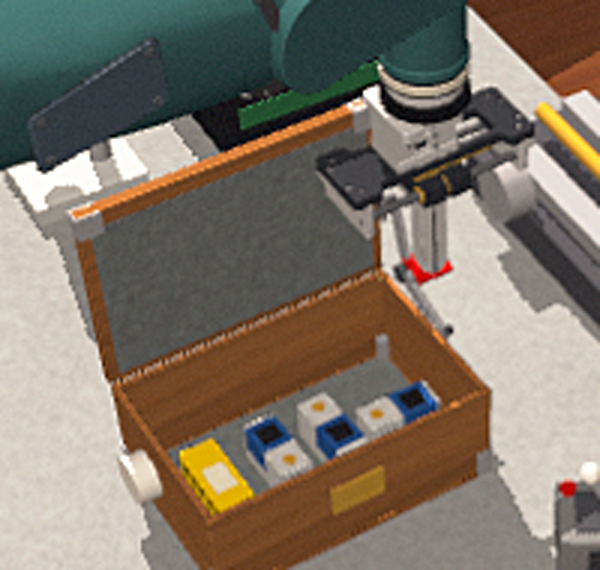

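>>> carry_out --pt "1 -0.5 0 0 0" --pt "1 -1 0 0.3 0" --pt "1 -1.5 0 0.5 0" --pt "1 0 0 0 0"

```text
time: 38.05
tool_pos: [0.6305, 0.2309, 0.1486]
ee_rot: [1.694, 1.567, 0.157]
wrist_force: [1.2, 0.3, 0.4]
width: 0.0006
```

Run:
```python
from h import *
s=snap('side','s6.png')
a=cv2.imread('pics/s6.png')[80:240,230:370]; 
c=np.array([.467,.186]);ex=np.array([-.04,1]);ex/=np.linalg.norm(ex);ey=np.array([-ex[1],ex[0]])
for ang in (0,.1,.15,.2,.3,.4):
    ph=ang-np.radians(19)
    P=[]
    for sy in(-.135,.135):
        xy=c+ex*(.09-.185*np.sin(ph))+ey*sy; P.append([*xy,.105+.185*np.cos(ph)])
    print(ang,proj(s,P).round(1).tolist())
cv2.imwrite('pics/c6.png',cv2.resize(a,None,fx=3.7,fy=3.7,interpolation=cv2.INTER_CUBIC))
plan(.630,.245,.12,2)
```

```text
0 [[260.3, 105.3], [162.4, 143.1]]
0.1 [[263.8, 107.2], [165.2, 145.6]]
0.15 [[265.6, 108.5], [166.7, 147.1]]
0.2 [[267.4, 109.9], [168.3, 148.8]]
0.3 [[271.2, 113.3], [171.6, 152.7]]
0.4 [[275.1, 117.3], [175.1, 157.3]]
turn -0.0 (j6 then 14) shift cm [ 2.7  0.  -1.4]
now [0.63   0.2311 0.1473] yaw 2.0 toolx [ 0.002  0.    -1.   ] j6 0.23 w 0.000 F [-0.1 -0.  -0.3] t 38.1
```

View pics/c6.png

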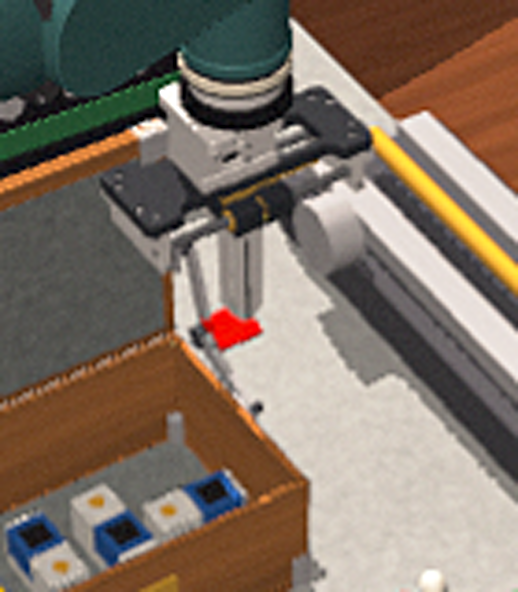

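The stay's knee is visibly bent: the links meet at an angle at crop (205,335), and they hold it after I backed off. The lid sits at about 0.25 rad. Next I go up and behind the lid.

>>> carry_out --pt "1 -2 0 0.5 0" --pt "1 -3 0 0.5 0" --pt "1 -3.5 0 0.5 0" --pt "1 -3.5 0 0 0" --pt "1 -3.5 0 0 0" --pt "1 -3.5 0 0 0" --pt "1 -3 0 0 0" --pt "1 0 -2 -2 0" --pt "1 0 -2 -2.5 0" --pt "1 0 -2 -2.5 0" --pt "1 0 -2 -2.5 0" --pt "1 0 -2 -2.5 0" --pt "1 0 -2 -2.5 0" --pt "1 0 -2 -2.5 0" --pt "1 0 -2 -2 0" --pt "1 0 0 0 0" --pt "1 0 0 0 0"

```text
time: 39.8
tool_pos: [0.4631, 0.4009, 0.3655]
ee_rot: [-0.564, 1.569, -2.099]
wrist_force: [-0.3, 0.2, -0.5]
width: 0.0003
```

Run:
```python
from h import *
s=snap('side','s7.png'); t=snap('top','t7.png')
a=cv2.imread('pics/s7.png')[60:260,120:320];b=cv2.imread('pics/t7.png')[180:380,100:300]
cv2.imwrite('pics/c7.png',cv2.resize(np.hstack([a,b]),None,fx=2,fy=2,interpolation=cv2.INTER_CUBIC))
plan(.467,.40,.25,2)
```

```text
turn -0.1 (j6 then 33) shift cm [11.6  0.3  0. ]
now [0.464  0.4001 0.3656] yaw 1.9 toolx [-0.001 -0.001 -1.   ] j6 0.59 w 0.000 F [ 0.5 -0.  -0.1] t 39.9
```

View pics/c7.png

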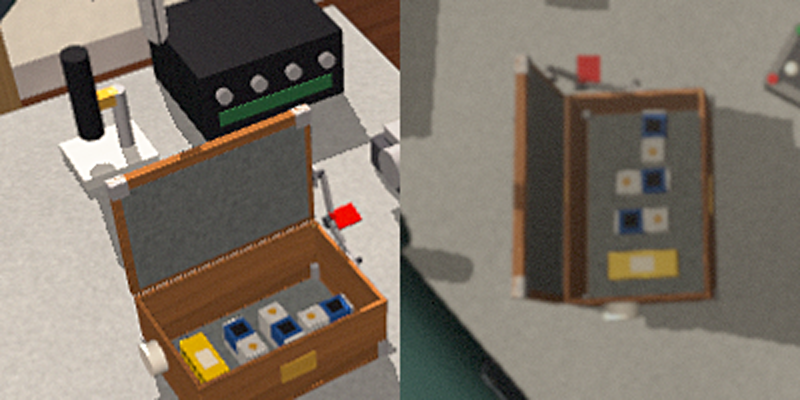

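>>> carry_out --pt "1 2.5 0.2 0 0" --pt "1 2.5 0 0 0" --pt "1 2.5 0 0 0" --pt "1 2.5 0 0 0" --pt "1 2 0 0 0" --pt "1 0 0 0 0" --pt "1 0 0 2 0" --pt "1 0 0 2 0" --pt "1 0 0 1.5 0" --pt "1 0 0 1 0" --pt "1 0 0 1 0" --pt "1 0 0 1 0" --pt "1 0 0 0 0"

```text
time: 41.2
tool_pos: [0.4684, 0.3148, 0.2467]
ee_rot: [1.277, 1.57, -0.26]
wrist_force: [-0.2, 0.5, 0.4]
width: 0.0005
```

>>> carry_out --pt "1 0 0 1 0" --pt "1 0 0 1 0" --pt "1 0 0 1 0" --pt "1 0 0 1 0" --pt "1 0 0 1 0" --pt "1 0 0 1 0" --pt "1 0 0 1 0" --pt "1 0 0 0 0"

```text
time: 42.0
tool_pos: [0.4703, 0.2455, 0.2462]
ee_rot: [-2.471, 1.57, 2.276]
wrist_force: [-0.9, 1.2, -1.4]
width: 0.0004
```

Run:
```python
from h import *
snap('side','s8.png')
a=cv2.imread('pics/s8.png')[40:280,90:390]
cv2.imwrite('pics/c8.png',cv2.resize(a,None,fx=2,fy=2,interpolation=cv2.INTER_CUBIC))
plan(.47,.2,.246,2)
```

```text
turn -0.0 (j6 then 15) shift cm [ 0.  -0.2  4.5]
now [0.4704 0.2455 0.2464] yaw 2.0 toolx [-0.  0. -1.] j6 0.34 w 0.000 F [-1.8  1.8 -0.2] t 42.0
```

View pics/c8.png

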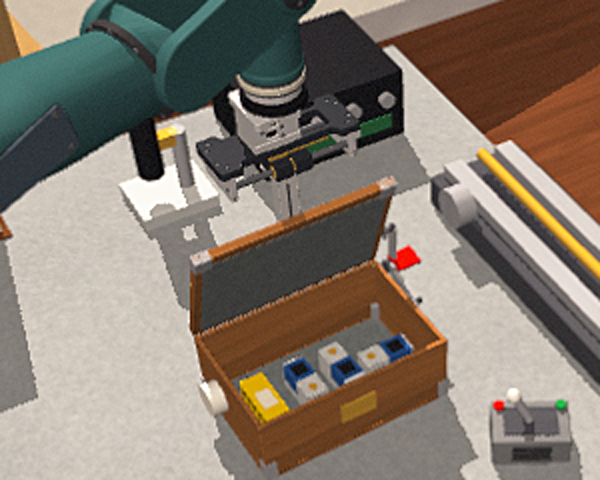

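The lid is following: its edge has come forward to crop (290,225), with the fingers behind it. Continuing along the arc.

>>> carry_out --pt "1 0 0 1 0" --pt "1 0 0 1 0" --pt "1 0.1 0 1 0" --pt "1 0.2 0 1 0" --pt "1 0.6 0 0.9 0" --pt "1 0.6 0 0.9 0" --pt "1 0.7 0 0.8 0" --pt "1 0.8 0 0.8 0" --pt "1 0.8 0 0.7 0" --pt "1 0.8 0 0.7 0" --pt "1 0 0 0 0"

```text
time: 43.15
tool_pos: [0.4733, 0.1564, 0.1985]
ee_rot: [-0.998, 1.568, -2.536]
wrist_force: [-0.8, 0.9, -0.5]
width: 0.0002
```

>>> carry_out --pt "1 0.9 0 0.6 0" --pt "1 0.9 0 0.6 0" --pt "1 0.9 0 0.5 0" --pt "1 1 0 0.4 0" --pt "1 1 0 0.4 0" --pt "1 1 0 0.3 0" --pt "1 0.8 0 0.2 0" --pt "1 0.8 0 0.1 0" --pt "1 0.7 0 0 0" --pt "1 0.5 0 0 0" --pt "1 0 0 0 0"

```text
time: 44.25
tool_pos: [0.4747, 0.1262, 0.1172]
ee_rot: [0.224, 1.569, -1.312]
wrist_force: [-3.5, -2.0, 8.3]
width: 0.0005
```

>>> carry_out --pt "1 0.3 0 0 0" --pt "1 0.2 0 0 0" --pt "1 0 0 0 0" --pt "1 0 0 0 0"

```text
time: 44.65
tool_pos: [0.4748, 0.1262, 0.117]
ee_rot: [1.016, 1.568, -0.519]
wrist_force: [-12.2, -4.4, 27.2]
width: 0.0005
```

The tool sits firmly on the shut lid: 27 N with no travel, TCP z 0.117. Lifting and checking.

>>> carry_out --pt "1 -1 0 0 0" --pt "1 -3 0 0 0" --pt "1 -3 0 0 0" --pt "1 0 0 2.5 0" --pt "1 0 0 2.5 0" --pt "1 0 0 2.5 0" --pt "1 0 0 2.5 0" --pt "1 0 0 2.5 0" --pt "1 0 0 0 0"

```text
time: 45.55
tool_pos: [0.4792, -0.0003, 0.1799]
ee_rot: [-0.499, 1.569, -2.039]
wrist_force: [0.2, 0.1, 0.1]
width: 0.0004
```

Run:
```python
from h import *
s=snap('side','s9.png');t=snap('top','t9.png')
a=cv2.imread('pics/s9.png')[100:340,150:450]
cv2.imwrite('pics/c9.png',cv2.resize(a,None,fx=2.5,fy=2.5,interpolation=cv2.INTER_CUBIC))
c=np.array([.467,.186]);ex=np.array([-.04,1]);ex/=np.linalg.norm(ex);ey=np.array([-ex[1],ex[0]])
for z in (.117,.130): print(((proj(s,[[*(c+ex*-.095+ey*q),z] for q in(-.135,.135)])-[150,100])*2.5).round())
plan(.601,-.002,.15,59.7)
```

```text
[[408. 270.]
 [172. 382.]]
[[408. 261.]
 [171. 374.]]
turn 122.2 (j6 then 113) shift cm [  3.   -5.8 -10.7]
turn -57.8 (j6 then -67) shift cm [ 3.   5.8 10.7]
now [0.4791 0.002  0.18  ] yaw 1.9 toolx [-0.001  0.001 -1.   ] j6 -0.15 w 0.000 F [ 0.4 -0.2 -0.3] t 45.6
```

View pics/c9.png

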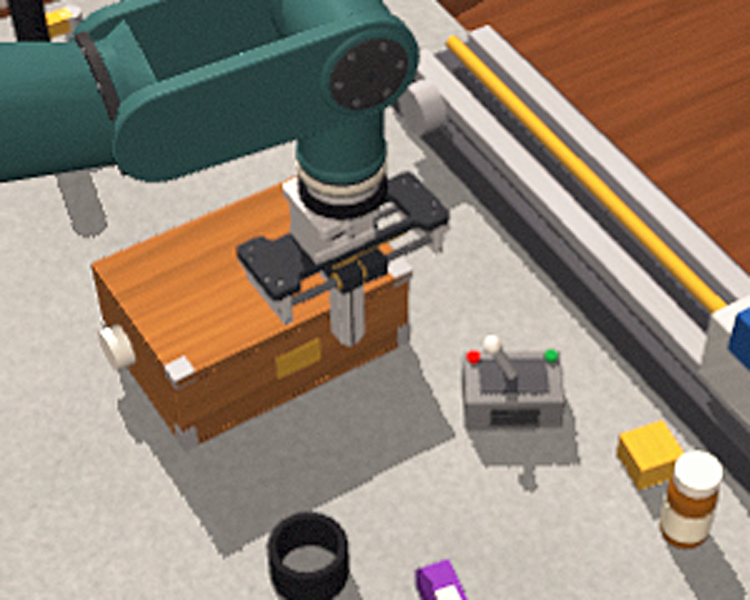

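The lid lies flush on the chest: front corners at crop (180,375) and (405,270), as predicted. The toggle is still on the red side. Going to the switch.

>>> carry_out --pt "1 0 0 0 -8.3" --pt "1 0 0 0 -8.3" --pt "1 0 0 0 -8.3" --pt "1 0 0 0 -8.3" --pt "1 0 0 0 -8.3" --pt "1 0 0 0 -8.3" --pt "1 0 0 0 -8" --pt "1 0 1.5 2.7 0" --pt "1 1 1.5 2.7 0" --pt "1 1 1.4 2.7 0" --pt "1 1 1.4 2.6 0" --pt "1 0 0 0 0" --pt "1 0 0 0 0"

```text
time: 46.95
tool_pos: [0.6004, -0.0005, 0.1493]
ee_rot: [-2.805, 1.568, 2.952]
wrist_force: [-0.1, -0.0, -0.3]
width: 0.0005
```

Run:
```python
from h import *
snap('side','s10.png')
a=cv2.imread('pics/s10.png')[150:300,280:430]
cv2.imwrite('pics/c10.png',cv2.resize(a,None,fx=3.5,fy=3.5,interpolation=cv2.INTER_CUBIC))
plan(.603,-.001,.082,59.7)
```

```text
turn 180.2 (j6 then 115) shift cm [ 6.8 -0.1 -0.3]
turn 0.2 (j6 then -65) shift cm [6.8 0.1 0.3]
now [ 0.6003 -0.0007  0.1503] yaw 59.9 toolx [-0.001  0.    -1.   ] j6 -1.14 w 0.000 F [-0.5 -0.4 -0. ] t 47.0
```

View pics/c10.png

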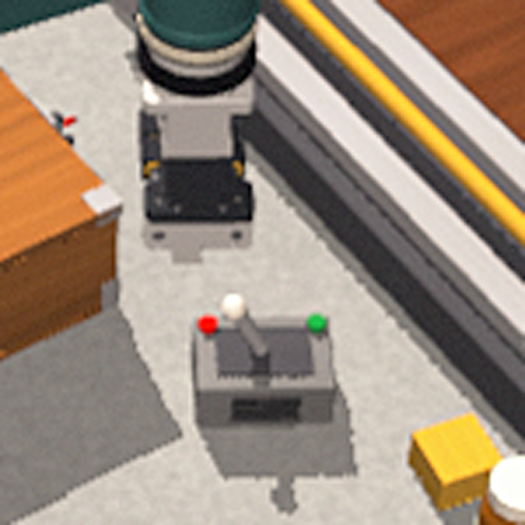

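>>> carry_out --pt "1 2.5 0 0 0" --pt "1 2.5 0 0 0" --pt "1 1.8 0 0 0" --pt "1 0 0 0 0" --pt "1 0 0 1 0" --pt "1 0 0 1 0" --pt "1 0 0 0.8 0" --pt "1 0 0 0.8 0" --pt "1 0 0 0.8 0" --pt "1 0 0 0.8 0" --pt "1 0 0 0.8 0" --pt "1 0 0 0 0" --pt "1 0 0 -1.5 0" --pt "1 0 0 -1.5 0" --pt "1 -2 0 -1 0" --pt "1 -3 0 0 0" --pt "1 -3 0 0 0" --pt "1 -3 0 -2 0" --pt "1 0 0 -2 0" --pt "1 0 0 -2 0"

```text
time: 49.0
tool_pos: [0.5665, 0.0185, 0.1942]
ee_rot: [0.404, 1.567, -0.123]
wrist_force: [0.2, -0.3, -0.5]
width: 0.0005
```

Run:
```python
from h import *
snap('side','s11.png')
a=cv2.imread('pics/s11.png')[90:390,160:460]
cv2.imwrite('pics/c11.png',cv2.resize(a,None,fx=2,fy=2,interpolation=cv2.INTER_CUBIC))
plan(.603,-.001,.082,59.7)
```

```text
turn 180.2 (j6 then 114) shift cm [11.2 -0.1 -4.5]
turn 0.2 (j6 then -66) shift cm [11.2  0.1  4.5]
now [0.5638 0.0203 0.1937] yaw 59.9 toolx [-0.     0.001 -1.   ] j6 -1.11 w 0.001 F [-0.3  2.   0. ] t 49.0
```

View pics/c11.png

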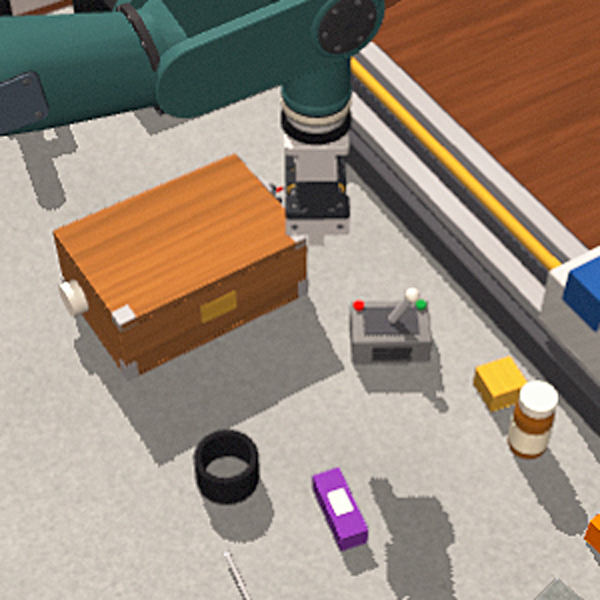

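The lever now leans to the green lamp, with its tip at crop (412,295). The lid is shut and the arm is clear. Handing in.

Run:
```python
from h import *
print(robot.close_job())
```

```text
the job is handed in; nothing more can be done
None
```

The job is handed in at about 49 s of the allowed 208 s. It gave no verdict.

- **Parts:** I put the four parts on the bench, three cutter heads and the yellow stylus case, into the chest. The orange and purple look-alikes stayed on the bench.
- **Stay and lid:** I pressed the red pad, the knee broke, and I pushed the lid down from behind.
- **Switch:** with the lid shut, I flipped the toggle over and let go.

**Last checks:**
- Before the lid came down, pictures showed all four parts lying in the chest.
- The lid then sat flush: 27 N on it gave no further travel, and its corners matched the shut position.
- The final picture shows the lever on the green-lamp side, the bystanders in view apparently where they were, and the gripper clear.

**Not fully confirmed:**
- Pressing the pad took up to about 28 N, where 3 to 10 N was expected.
- I judged the knee and lid angles from the pictures and the tool position only, with no direct reading.
- The mug and brush were outside my last crop, so I did not check them at the end.

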